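Slide the blue slide carrier off its stack onto the light box

ROBOT

A 7-joint arm with a two-finger parallel gripper is mounted at the origin on the work surface. World frame = base frame: x ahead of the robot, y to its left, z up, the work surface at z = 0. Lengths are in mm, angles in rad, forces in N, time in s.
With the tool pointing down it reaches from about 400 to 875 mm from the base axis. Payload 4.4 kg.
Tool frame: the origin (TCP) lies at the very end of the fingers, on their centre line; the grasp point (between the pads) lies 19 mm behind it; z points along the fingers, y is the direction in which the jaws open and shut (so a half turn about z gives the same grasp; the last joint's range is limited). The gripper opens to 85 mm and grips with 20 to 120 N. Pads are 22 mm wide; open, the fingers measure 114 mm over their backs; the gripper's body (76 mm by 85 mm) begins 54 mm behind the grasp point. The pads swing forward as they close: fully open they stand 13 mm farther back than shut.
Start: joints at [-1.221, 0.628, 0.038, 1.517, -0.027, 0.996, -0.02], TCP at [262.528, 594.64, 231.313] pointing down, gripper open.
Joint ranges: [-3.06, 3.06], [-0.37, 2.12], [-1.25, 1.32], [0.18, 2.47], [-1.1, 4.24], [0.23, 1.98], [-2.94, 2.94]. Speed limits (rad/s): [2.57, 2.57, 3.14, 3.14, 3.14, 3.14, 3.14].

INTERFACE

Orientations are given as [roll, pitch, yaw] about the fixed x, y, z axes, in that order (R = Rz(yaw) Ry(pitch) Rx(roll)).
In Python, from bench import r gives the robot as it stands.
- The arm moves only by the shell command python3 -m handwheel 'ROWS' [FORCE]. ROWS is JSON, a list of rows, each a list of 7 numbers: the shift along the tool's x, y, z in m, then the turn, a rotation vector about the tool's x, y, z in rad, then the opening in per cent of the stroke, from 0 (shut) to 100 (fully open). A call has 1 to 12 rows; each row is the pose to reach, as a shift and turn from the pose commanded when the call began, along the tool's axes at that moment; what a row does not reach only later rows make up. A row lasts 1/12 s, in which the tool goes at most 41.7 mm and 7.16 degrees, less where a joint would pass 70% of its speed; a pose out of reach is approached as far as the arm can. A call with a gripper value outside its range is refused whole. The fingers move at their own pace and stop on an object; FORCE is the grip in N (left out, the last holds). Time passes only in rows, so rows that repeat a pose let the fingers close. It gives the time, the measured TCP pose, the force and the opening at its end, in the units of the state.
- r.get_obs(): the state, without advancing time (a new reading comes with each control period).
- r.grab_frame(name): name is "scene" or "top"; returns a dict with "img" (384x512x3 uint8, red, green, blue), "mtx" (3x3 intrinsics, pixels), "R" (3x3) and "t" (3): a world point X has camera coordinates R X + t. Camera axes: x right, y down, z forward; pixel columns grow to the right and rows downward; lengths in mm; the calibration is good to about 2 mm. A picture is of the moment at which its call begins. There is no depth.
- r.job_done(): hands the job in, once; it reports no verdict.
The state is a dict: "t": time; "qpos": joint angles; "qvel": joint speeds; "tau": joint torques, N m; "position": TCP position; "tool_rot": TCP orientation; "ft_force": force on the tool from outside, world axes, zero at the start; "ft_torque": the same for the moment, N m; "opening": finger opening in mm.
Only numpy, scipy, OpenCV 4.12 (cv2) and the standard library are available. Lean on these libraries where they do the work, as an engineer would, in place of code of your own. Each camera call takes 0.05 s, during which the arm holds its last target.

TASK

Slide the blue slide carrier sideways off the top of its stack onto the light box beside it, without lifting it, until it lies flat and square over the outline drawn in the middle of the lit panel, and let go. The grey carriers below it and the other stack must stay where they are.

Things in the scene. Friction and masses are not known exactly. Their poses are not given: they have to be found in the camera images.
- blue_mid (a point): centre (half-way up) of the blue slide carrier: rigid flat tray, 100 x 60 x 16 mm along its x, y, z, about 100 g, top recess 5 mm deep with a 3 to 4 mm rim, two glass slides inside. Starts loose on top of a stack of three on the table at the +y or -y side of the light box, underside 32 mm above the table; long side about parallel (within 0.08 rad) to the box's edge, gap 5 to 10 mm
- zone (a point): centre of the outline on the light box's top, z up. The light box is fixed, 150 mm along this point's x, 130 mm along its y, its flat top 30 mm above the table, 2 mm below the blue carrier's underside. One stack stands at its +y side, the other at its -y side. The outline is a carrier's, 100 mm along x, 60 mm along y
- under_mid (a point): centre (half-way up) of the grey carrier, 100 x 60 x 16 mm, directly beneath the blue one, its top 32 mm above the table; loose, with another grey one under it; must stay in place
- yellow_mid (a point): centre (half-way up) of the yellow carrier, 100 x 60 x 16 mm, top of the other stack of three at the opposite side of the light box; loose; must stay in place
Mind the look-alikes: they are no part of the job. Of the things like the part that bears zone, leave any that is pink; of the rest the smaller one is meant.

How it is judged:
By the outcome, as a careful person would: the job done as asked, in the order asked, and still so for the second after the job is handed in, with the robot touching nothing.
It also fails if it takes over 35 s, if anything falls off the work surface, if the arm or the gripper's body presses on something with over 40 N, if the wrist force passes 120 N, or if a joint passes its speed limit or range.

## Working session

There is one attempt and no reset: what is moved stays moved. The work goes in short steps, Python scripts to look and compute and a shell command to move; the robot and the scene stay as the last step left them, time stands still between calls to the robot, and variables do not carry over. Pictures are saved under pics/ and viewed, and the job is handed in when it is done.

```bash
ls; mkdir -p pics; python3 - <<'E'
from bench import r
import cv2
o=r.get_obs();print({k:o[k] for k in('t','position','tool_rot','opening','ft_force')})
for n in('scene','top'):
    f=r.grab_frame(n);cv2.imwrite(f'pics/{n}0.png',f['img'][:,:,::-1]);print(f['mtx'],f['R'],f['t'])
E
```

```text
pics
{'t': 0.0, 'position': array([262.2469376 , 594.04499038, 230.36406451]), 'tool_rot': array([-3.13965187e+00,  5.51331676e-07,  2.72580500e+00]), 'opening': 85.11489309035396, 'ft_force': array([-1.30065207,  0.16574842, -0.3596644 ])}
[[472.95287646   0.         255.51506211]
 [  0.         472.95287646 188.81396535]
 [  0.           0.           1.        ]] [[ 0.36632801  0.93047679  0.00409068]
 [ 0.56449965 -0.21874395 -0.79592162]
 [-0.73969178  0.29387757 -0.60538586]] [-209.3575122  -216.43484205 1211.73112559]
[[465.61108368   0.         260.25262585]
 [  0.         465.61108368 188.47775204]
 [  0.           0.           1.        ]] [[-0.0282283  -0.99959935  0.00207381]
 [-0.98155958  0.02732635 -0.18919318]
 [ 0.18906071 -0.00737617 -0.9819377 ]] [ 43.0834355  480.71169153 938.05643856]
```

View pics/scene0.png

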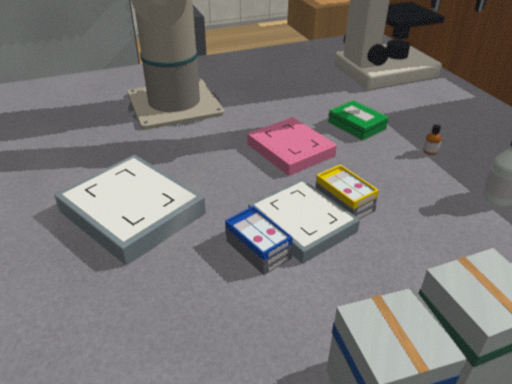

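View pics/top0.png

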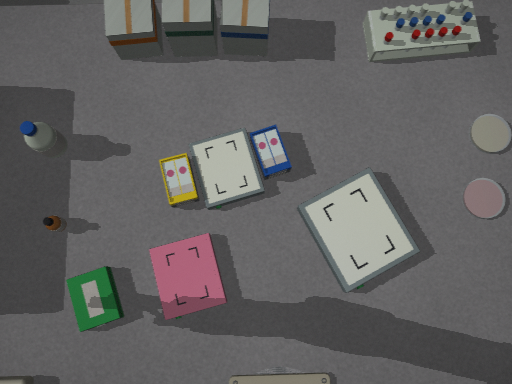

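The light boxes in the top image are pink (187,277), large white (358,230) and small white (228,168). Pink is excluded and the smaller of the two white ones is meant, so I use the box at (228,168). The blue carrier beside it is at (270,151). I'll confirm this in enlarged crops.

```bash
python3 - <<'E'
import cv2
a=cv2.imread('pics/top0.png')[115:215,150:300];cv2.imwrite('pics/top0c.png',cv2.resize(a,None,fx=5.3333,fy=5.3333,interpolation=cv2.INTER_CUBIC))
a=cv2.imread('pics/scene0.png')[160:280,220:380];cv2.imwrite('pics/scene0c.png',cv2.resize(a,None,fx=5,fy=5,interpolation=cv2.INTER_CUBIC))
E
```

```text
(no output)
```

View pics/top0c.png

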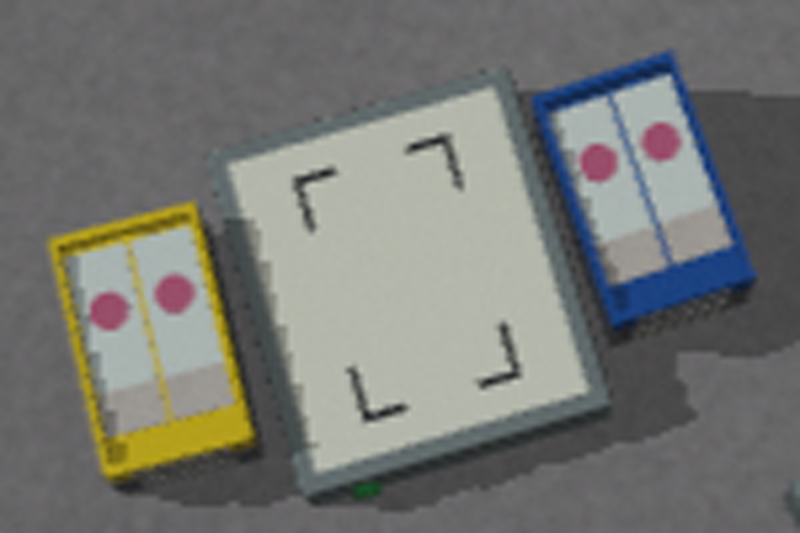

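View pics/scene0c.png

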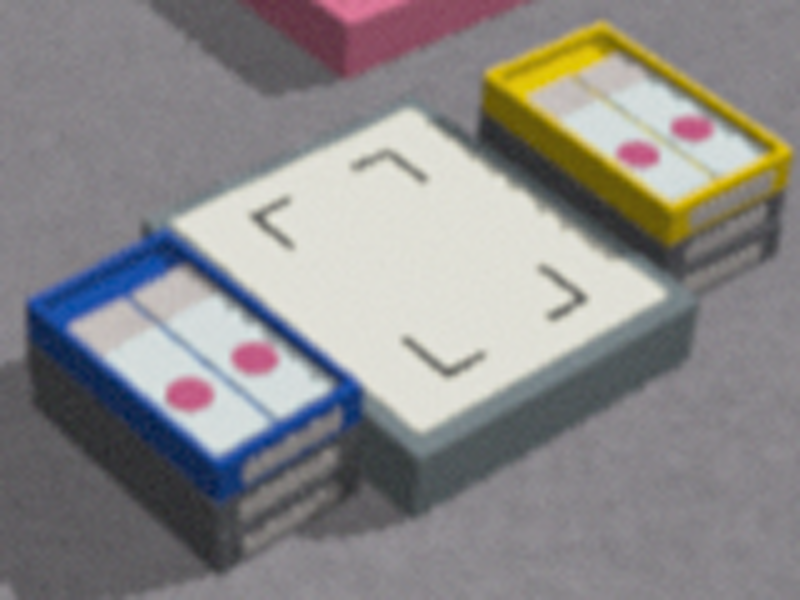

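```bash
cat > h.py <<'E'
import numpy as np
from scipy.optimize import least_squares
from scipy.spatial.transform import Rotation as Ro
C={'scene':(np.array([[472.95287646,0,255.51506211],[0,472.95287646,188.81396535],[0,0,1]]),np.array([[0.36632801,0.93047679,0.00409068],[0.56449965,-0.21874395,-0.79592162],[-0.73969178,0.29387757,-0.60538586]]),np.array([-209.3575122,-216.43484205,1211.73112559])),
'top':(np.array([[465.61108368,0,260.25262585],[0,465.61108368,188.47775204],[0,0,1]]),np.array([[-0.0282283,-0.99959935,0.00207381],[-0.98155958,0.02732635,-0.18919318],[0.18906071,-0.00737617,-0.9819377]]),np.array([43.0834355,480.71169153,938.05643856]))}
def proj(c,X):
    K,R,t=C[c];p=(R@np.asarray(X,float).T).T+t;p=p@K.T;return p[:,:2]/p[:,2:]
def rect(x,y,a,lx,ly,z):
    c,s=np.cos(a),np.sin(a)
    P=np.array([[lx,ly],[lx,-ly],[-lx,-ly],[-lx,ly]])/2
    return np.c_[x+P[:,0]*c-P[:,1]*s,y+P[:,0]*s+P[:,1]*c,np.full(4,z)]
def fit(obs,lx,ly,z,x0):
    # obs {cam: 4x2 px, order: (+x+y),(+x-y),(-x-y),(-x+y)}
    f=lambda p:np.concatenate([(proj(c,rect(*p,lx,ly,z))-o).ravel() for c,o in obs.items()])
    s=least_squares(f,x0,x_scale=[10,10,.1]);return s.x,np.sqrt(np.mean(s.fun**2))
T=lambda l:np.array(l)/(800/150)+[150,115]-0
S=lambda l:np.array(l)/5+[220,160]
E
python3 - <<'E'
from h import *
off=.4 # resize half pixel
t=lambda l:T(l)-.4
s=lambda l:S(l)-.4
# top: +x up in picture, +y left
D={'zone':(100,60,30,t([[293,180],[450,136],[522,378],[365,421]]),s([[405,338],[0,0]]) if 0 else None),
'box':(150,130,30,t([[212,157],[505,70],[608,405],[312,497]]),s([[690,300],[420,450],[148,225],[410,105]])),
'blue':(100,60,48,t([[533,98],[672,53],[755,275],[617,328]]),s([[360,380],[218,462],[28,308],[165,235]])),
'yellow':(100,60,48,t([[50,240],[196,203],[256,445],[110,478]]),s([[792,152],[668,212],[485,75],[602,22]]))}
D['zone']=D['zone'][:4]+(s([[587,298],[450,377],[250,215],[385,150]]),)
for k,(lx,ly,z,a,b) in D.items():
    for o in ({'top':a},{'scene':b},{'top':a,'scene':b}):
        p,e=fit(o,lx,ly,z,[500,0,.2]);print(k,list(o),p.round(3),round(e,2))
E
```

```text
zone ['top'] [5.34897e+02 1.02370e+02 2.63000e-01] 1.32
zone ['scene'] [5.34775e+02 1.03154e+02 2.85000e-01] 1.13
zone ['top', 'scene'] [5.34920e+02 1.02812e+02 2.75000e-01] 1.26
box ['top'] [5.34141e+02 1.01648e+02 2.72000e-01] 0.97
box ['scene'] [5.35344e+02 1.02294e+02 2.74000e-01] 1.61
box ['top', 'scene'] [5.34763e+02 1.02120e+02 2.73000e-01] 1.35
blue ['top'] [5.65207e+02 5.58900e+00 3.14000e-01] 0.28
blue ['scene'] [5.65544e+02 5.80600e+00 3.20000e-01] 0.92
blue ['top', 'scene'] [5.65386e+02 5.74700e+00 3.17000e-01] 0.68
yellow ['top'] [5.07810e+02 2.02459e+02 2.35000e-01] 0.38
yellow ['scene'] [5.08073e+02 2.03806e+02 2.22000e-01] 0.25
yellow ['top', 'scene'] [5.08102e+02 2.03147e+02 2.30000e-01] 0.42
```

```bash
python3 - <<'E'
from h import *
import cv2
for n,(x0,y0,w,hh,f) in {'top':(150,115,150,100,5.33333),'scene':(220,160,160,120,5)}.items():
    a=cv2.imread(f'pics/{n}0.png')[y0:y0+hh,x0:x0+w];a=cv2.resize(a,None,fx=f,fy=f,interpolation=cv2.INTER_CUBIC)
    for R in (rect(534.9,102.5,.273,100,60,30),rect(534.9,102.5,.273,150,130,30),rect(565.4,5.7,.317,100,60,48),rect(508.1,203.1,.23,100,60,48)):
        p=(proj(n,R)+.5-[x0,y0])*f-.5
        cv2.polylines(a,[p.round().astype(int)],True,(0,0,255),1)
    cv2.imwrite(f'pics/{n}0o.png',a)
E
```

```text
(no output)
```

View pics/top0o.png

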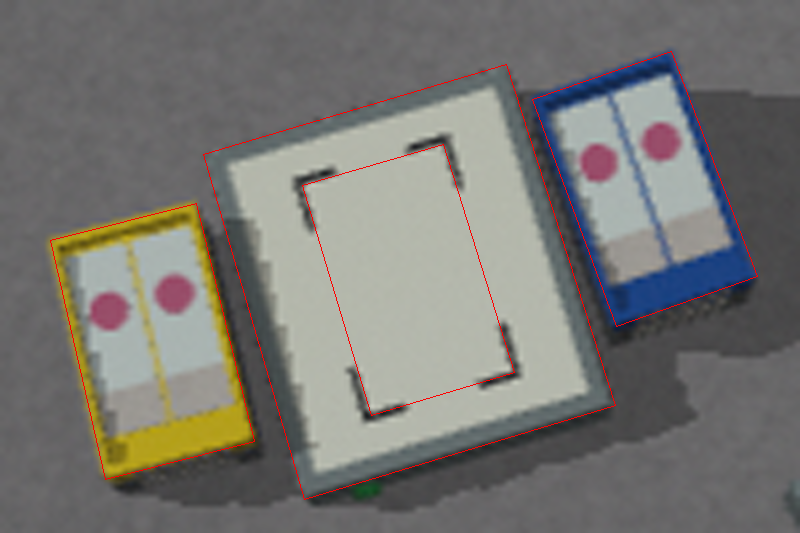

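View pics/scene0o.png

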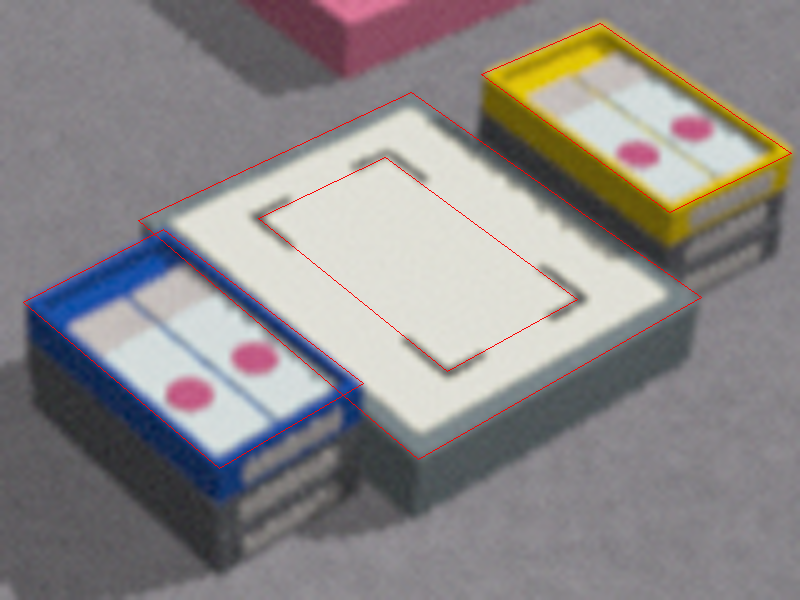

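The red fits follow the outlines in both views. The target is the small white box's outline at about (534.9, 102.5), yaw .273. Blue is at (565.4, 5.7), yaw .317, with a gap of about 6 mm.

```bash
cat >> h.py <<'E'
def delta(pos,rpy,tx,ty,tz,tyaw):
    R=Ro.from_euler('xyz',rpy)
    Rt=Ro.from_euler('xyz',[np.pi,0,tyaw])
    sh=R.inv().apply(np.array([tx,ty,tz])-pos)/1000
    print('shift m',sh.round(4),'rot',(R.inv()*Rt).as_rotvec().round(4))
E
python3 - <<'E'
from h import *
delta([262.528,594.64,231.313],[-3.13965,0,2.7258],565.4,5.7,130,.317+np.pi)
E
```

```text
shift m [-0.5149 -0.4162  0.1021] rot [-1.900e-03 -7.000e-04 -7.328e-01]
```

```bash
python3 -m handwheel '[[-0.03,-0.025,0.0,0,0,-0.1,100],[-0.06,-0.05,0.0,0,0,-0.2,100],[-0.09,-0.075,0.0,0,0,-0.3,100],[-0.12,-0.1,0.0,0,0,-0.4,100],[-0.15,-0.125,0.0,0,0,-0.5,100],[-0.18,-0.15,0.0,0,0,-0.6,100],[-0.21,-0.175,0.0,0,0,-0.7,100],[-0.24,-0.2,0.0,-0.002,-0.001,-0.733,100],[-0.27,-0.22,0.0,-0.002,-0.001,-0.733,100],[-0.3,-0.243,0.0,-0.002,-0.001,-0.733,100],[-0.33,-0.267,0.0,-0.002,-0.001,-0.733,100],[-0.36,-0.291,0.0,-0.002,-0.001,-0.733,100]]' 20; python3 - <<'E'
from h import *
from bench import r
o=r.get_obs();print(o['position'],o['tool_rot'],o['ft_force'],o['qpos'],o['qvel'].round(2))
delta(o['position'],o['tool_rot'],565.4,5.7,130,.317+np.pi)
E
```

```text
t: 1.1
position: [474.7, 181.2, 231.1]
tool_rot: [3.14, 0.001, -2.824]
ft_force: [0.3, 0.7, 0.4]
opening: 85.4
[474.68053178 181.17715019 231.1373021 ] [ 3.14008533e+00  1.15356243e-03 -2.82428001e+00] [0.33423948 0.7212327  0.36608115] [-0.31648887  0.42851079 -0.144019    1.90605458  0.08047692  0.811224
  1.38506615] [ 0.87  0.05  0.05 -0.1  -0.03  0.03  0.93]
shift m [-0.0313 -0.1952  0.1009] rot [0.0015 0.0012 0.0003]
```

```bash
python3 -m handwheel '[[-0.005,-0.035,0.02,0,0,0,100],[-0.011,-0.07,0.04,0,0,0,100],[-0.016,-0.1,0.06,0,0,0,100],[-0.021,-0.13,0.08,0,0,0,100],[-0.026,-0.165,0.1,0,0,0,100],[-0.0313,-0.1967,0.1021,0,0,0,100],[-0.0313,-0.1967,0.1021,0,0,0,100],[-0.0313,-0.1967,0.1021,0,0,0,100],[-0.0313,-0.1967,0.1021,0,0,0,100]]'; python3 - <<'E'
from h import *
from bench import r
import cv2
o=r.get_obs();print(o['position'],o['tool_rot'],o['ft_force'],o['qvel'].round(2))
delta(o['position'],o['tool_rot'],565.4,5.7,130,.317+np.pi)
im=[]
for n in('scene','top'):im.append(cv2.resize(r.grab_frame(n)['img'][100:330,150:400,::-1],None,fx=1.6,fy=1.6))
cv2.imwrite('pics/a1.png',np.hstack(im))
E
```

```text
t: 1.85
position: [565.1, 6.8, 128.8]
tool_rot: [3.139, 0.001, -2.824]
ft_force: [-0.2, 0.1, -0.2]
opening: 85.6
[565.07778873   6.77713716 128.75172789] [ 3.13905109e+00  1.08768125e-03 -2.82431663e+00] [-0.20317329  0.1464214  -0.2303176 ] [-0.03 -0.01 -0.02  0.01  0.   -0.    0.  ]
shift m [ 0.     -0.0011 -0.0013] rot [0.0025 0.0011 0.0003]
```

View pics/a1.png

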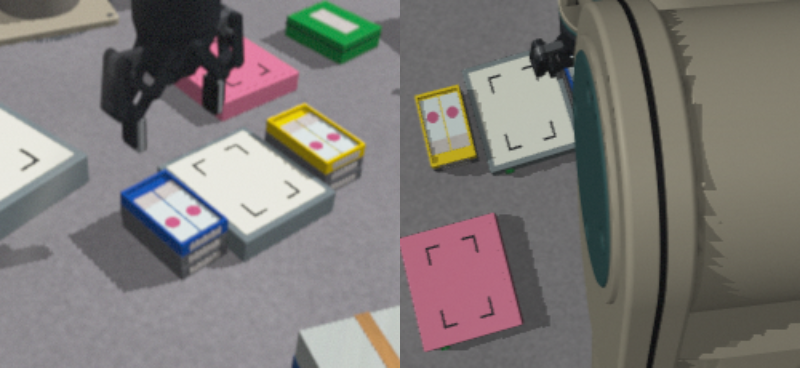

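```bash
python3 - <<'E'
from h import *
from bench import r
import cv2
n='scene';x0,y0,w,hh,f=200,100,140,100,5.7
a=cv2.cvtColor(r.grab_frame(n)['img'],cv2.COLOR_RGB2BGR)[y0:y0+hh,x0:x0+w];a=cv2.resize(a,None,fx=f,fy=f,interpolation=cv2.INTER_CUBIC)
# tip face rectangles 22 x (42.5..57) at z 130, 143
for z,c in((130,(0,0,255)),(143,(0,255,0))):
    p=(proj(n,rect(565.4,6,.317,22,85,z))+.5-[x0,y0])*f-.5
    cv2.polylines(a,[p.round().astype(int)],True,c,1)
cv2.imwrite('pics/a2.png',a)
E
```

```text
(no output)
```

View pics/a2.png

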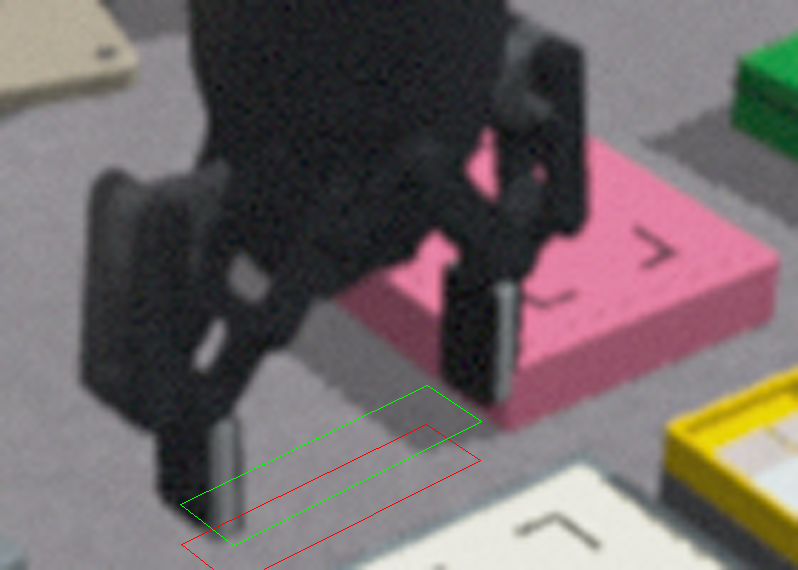

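```bash
python3 -m handwheel '[[0,0,0.03,0,0,0,100],[0,0,0.06,0,0,0,100],[0,0,0.08,0,0,0,95],[0,0,0.09,0,0,0,90],[0,0,0.095,0,0,0,85],[0,0,0.099,0,0,0,80],[0,0,0.099,0,0,0,77],[0,0,0.099,0,0,0,77],[0,0,0.099,0,0,0,77],[0,0,0.099,0,0,0,77]]'; python3 - <<'E'
from h import *
from bench import r
import cv2
o=r.get_obs();print(o['position'],o['tool_rot'],o['ft_force'],o['opening'],o['qvel'].round(2))
n='scene';x0,y0,w,hh,f=200,140,140,100,5.7
a=cv2.cvtColor(r.grab_frame(n)['img'],cv2.COLOR_RGB2BGR)[y0:y0+hh,x0:x0+w];a=cv2.resize(a,None,fx=f,fy=f,interpolation=cv2.INTER_CUBIC)
cv2.imwrite('pics/a3.png',a)
E
```

```text
t: 2.83
position: [566.3, 6.3, 30.9]
tool_rot: [3.141, 0.003, -2.825]
ft_force: [-0.7, -0.8, 0.9]
opening: 65.8
[566.2795278    6.27745634  30.89939831] [ 3.1405367   0.0032347  -2.82452824] [-0.71189076 -0.79763279  0.86554667] 65.84715614325638 [-0.  0.  0.  0.  0. -0.  0.]
```

View pics/a3.png

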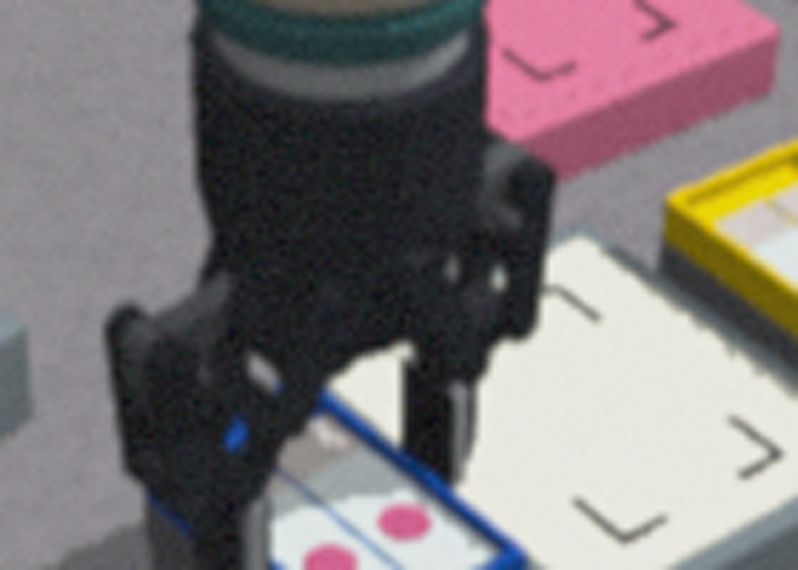

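The fingers straddle blue, with the right finger at (440,420) beyond the inner rim. I'll look lower to check tip height and the near finger.

```bash
python3 - <<'E'
from h import *
from bench import r
import cv2
n='scene';x0,y0,w,hh,f=210,195,100,75,8
a=cv2.cvtColor(r.grab_frame(n)['img'],cv2.COLOR_RGB2BGR)[y0:y0+hh,x0:x0+w];a=cv2.resize(a,None,fx=f,fy=f,interpolation=cv2.INTER_CUBIC)
cv2.imwrite('pics/a4.png',a)
E
```

```text
(no output)
```

View pics/a4.png

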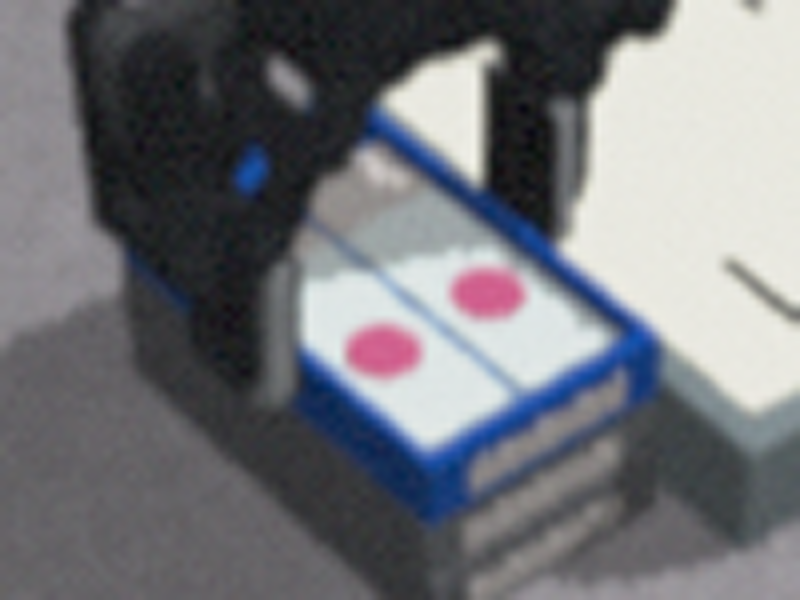

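```bash
python3 - <<'E'
from h import *
for z in (32,35,38,41,44):
    P=rect(566,6,.317,22,66,z)[[0,1]]; print(z,((proj('scene',P)+.5-[210,195])*8-.5).round(),((proj('scene',rect(565.4,5.7,.317,22,60,z)[[1]])+.5-[210,195])*8-.5).round())
E
```

```text
32 [[542. 285.]
 [294. 428.]] [[303. 419.]]
35 [[542. 275.]
 [294. 417.]] [[303. 408.]]
38 [[543. 264.]
 [293. 406.]] [[303. 397.]]
41 [[543. 253.]
 [293. 395.]] [[303. 386.]]
44 [[543. 242.]
 [293. 384.]] [[303. 375.]]
```

```bash
python3 -m handwheel '[[0,0,0.002,0,0,0,77],[0,0,0.004,0,0,0,77],[0,0,0.004,0,0,0,75],[0,0,0.004,0,0,0,73],[0,0,0.004,0,0,0,72],[0,0,0.004,0,0,0,71],[0,0,0.004,0,0,0,70],[0,0,0.004,0,0,0,68],[0,0,0.004,0,0,0,66],[0,0,0.004,0,0,0,64],[0,0,0.004,0,0,0,64]]' 20; python3 - <<'E'
from h import *
from bench import r
import cv2
o=r.get_obs();print(o['position'],o['tool_rot'],o['ft_force'],o['opening'],o['qvel'].round(2))
n='scene';x0,y0,w,hh,f=210,195,100,75,8
a=cv2.cvtColor(r.grab_frame(n)['img'],cv2.COLOR_RGB2BGR)[y0:y0+hh,x0:x0+w];a=cv2.resize(a,None,fx=f,fy=f,interpolation=cv2.INTER_CUBIC)
cv2.imwrite('pics/a5.png',a)
E
```

```text
t: 3.85
position: [565.8, 5.9, 26.2]
tool_rot: [3.141, 0.002, -2.825]
ft_force: [0.1, -3.4, 4.9]
opening: 59.3
[565.79215074   5.85108725  26.18944397] [ 3.14063537e+00  1.83163523e-03 -2.82477179e+00] [ 0.10760618 -3.44822177  4.9103795 ] 59.31161731793925 [ 0.  0. -0. -0.  0.  0.  0.]
```

View pics/a5.png

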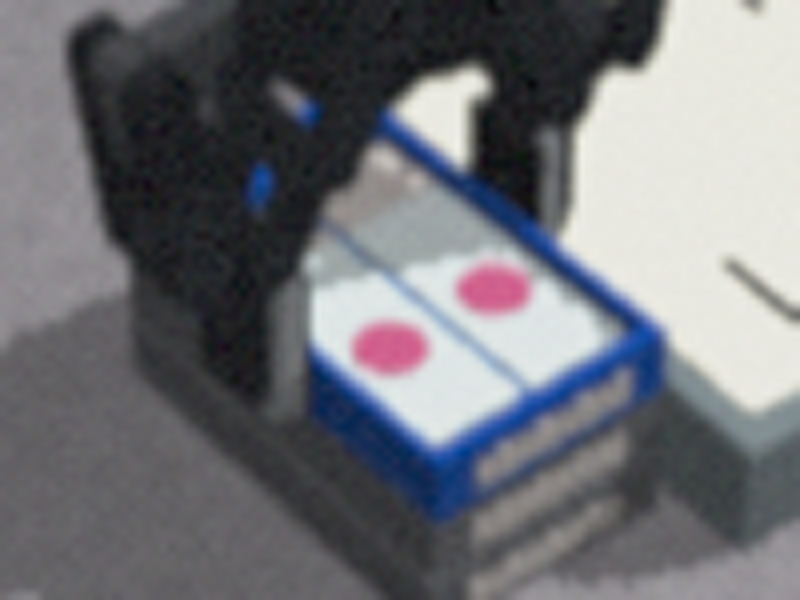

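```bash
python3 -m handwheel '[[0,0,-0.0003,0,0,0,64],[0,0,-0.0005,0,0,0,64],[0,0,-0.0005,0,0,0,64]]'; python3 -m handwheel '[[0,0,-0.0003,0,0,0,64],[0,0,-0.0003,0,0,0,64]]'
```

```text
t: 4.15
position: [565.4, 6.8, 26.2]
tool_rot: [3.139, 0.001, -2.824]
ft_force: [-0.7, -1.3, -0.0]
opening: 59.6
t: 4.32
position: [565.1, 7.1, 26.3]
tool_rot: [3.139, 0.001, -2.824]
ft_force: [0.1, 0.5, -1.0]
opening: 59.5
```

```bash
python3 -m handwheel '[[0,0.001,0,0,0,0,64],[0,0.003,0,0,0,0,64],[0,0.006,0,0,0,0,64],[0,0.01,0,0,0,0,64],[0,0.015,0,0,0,0,64],[0,0.02,0,0,0,0,64],[0,0.025,0,0,0,0,64],[0,0.029,0,0,0,0,64],[0,0.032,0,0,0,0,64],[0,0.034,0,0,0,0,64],[0,0.035,0,0,0,0,64],[0,0.035,0,0,0,0,64]]';  python3 - <<'E'
from h import *
from bench import r
import cv2
o=r.get_obs();print(o['position'],o['tool_rot'],o['ft_force'],o['opening'],o['qvel'].round(2))
n='scene';x0,y0,w,hh,f=210,165,120,90,6.666
a=cv2.cvtColor(r.grab_frame(n)['img'],cv2.COLOR_RGB2BGR)[y0:y0+hh,x0:x0+w];a=cv2.resize(a,None,fx=f,fy=f,interpolation=cv2.INTER_CUBIC)
cv2.imwrite('pics/a6.png',a)
E
```

```text
t: 5.32
position: [562.3, 12.9, 29.2]
tool_rot: [-3.113, 0.005, -2.844]
ft_force: [12.1, -51.0, 3.4]
opening: 59.3
[562.25154414  12.87292194  29.15679902] [-3.11307266  0.00493864 -2.84409436] [ 12.13495425 -50.99361091   3.36394499] 59.31602418005863 [ 0. -0. -0.  0. -0.  0.  0.]
```

View pics/a6.png

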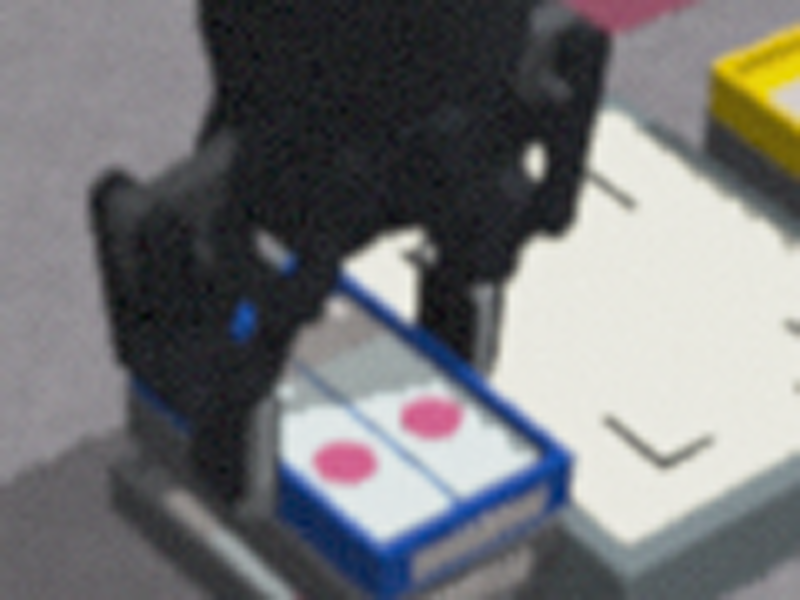

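```bash
python3 - <<'E'
from h import *
from bench import r
import cv2
n='scene';x0,y0,w,hh,f=215,215,80,60,10
a=cv2.cvtColor(r.grab_frame(n)['img'],cv2.COLOR_RGB2BGR)[y0:y0+hh,x0:x0+w];a=cv2.resize(a,None,fx=f,fy=f,interpolation=cv2.INTER_CUBIC)
a=cv2.convertScaleAbs(a,alpha=1.5,beta=20)
cv2.imwrite('pics/a7.png',a)
E
```

```text
(no output)
```

View pics/a7.png

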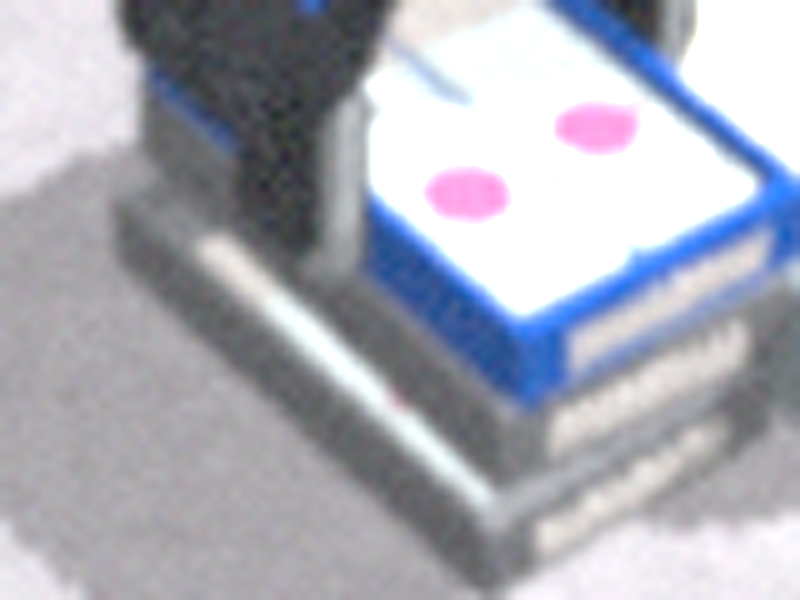

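The under carrier came along about 6 mm until it hit the box. The fingertips reached below z=32 and gripped both carriers. I'll carry both back while they're still gripped, then regrip higher.

```bash
python3 -m handwheel '[[0,-0.006,0,0,0,0,64],[0,-0.012,0,0,0,0,64],[0,-0.018,0,0,0,0,64],[0,-0.024,0,0,0,0,64],[0,-0.028,0,0,0,0,64],[0,-0.031,0,0,0,0,64],[0,-0.033,0,0,0,0,64],[0,-0.035,0,0,0,0,64],[0,-0.0366,0,0,0,0,64],[0,-0.0366,0,0,0,0,64],[0,-0.0366,0,0,0,0,64],[0,-0.0366,0,0,0,0,64]]';  python3 - <<'E'
from h import *
from bench import r
import cv2
o=r.get_obs();print(o['position'],o['tool_rot'],o['ft_force'],o['opening'],o['qvel'].round(2))
n='scene';x0,y0,w,hh,f=210,195,100,75,8
g=lambda a:cv2.resize(a[y0:y0+hh,x0:x0+w],None,fx=f,fy=f,interpolation=cv2.INTER_CUBIC)
b=cv2.cvtColor(r.grab_frame(n)['img'],cv2.COLOR_RGB2BGR);cv2.imwrite('pics/full8.png',b)
cv2.imwrite('pics/a8.png',cv2.convertScaleAbs(g(b),alpha=1.4,beta=10))
cv2.imwrite('pics/a8ref.png',cv2.convertScaleAbs(g(cv2.imread('pics/scene0.png')),alpha=1.4,beta=10))
E
```

```text
t: 6.42
position: [566.6, 5.8, 26.9]
tool_rot: [3.14, 0.003, -2.823]
ft_force: [-0.7, 3.6, 1.7]
opening: 59.6
[566.6208427    5.78237074  26.93043952] [ 3.13958727e+00  2.90874194e-03 -2.82349833e+00] [-0.71338553  3.6118405   1.67757865] 59.557431933191786 [ 0.  0.  0. -0. -0. -0.  0.]
```

View pics/a8.png

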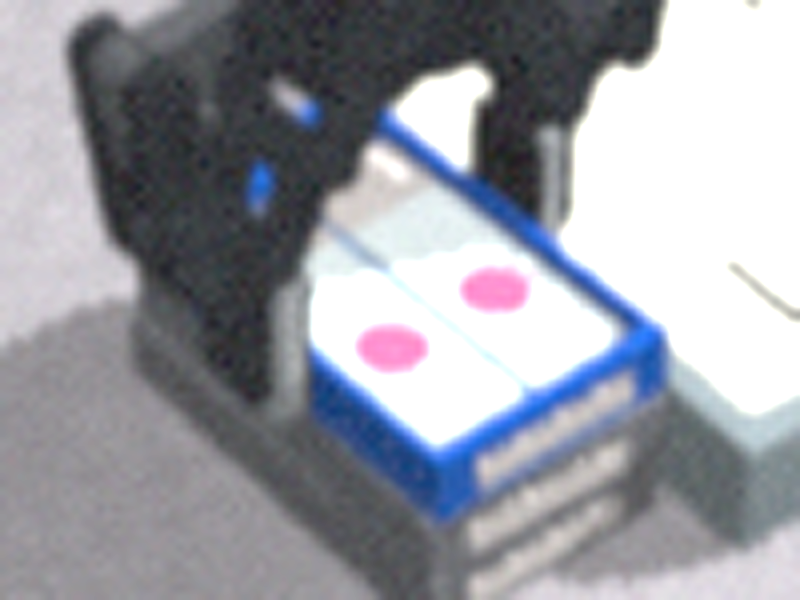

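View pics/a8ref.png

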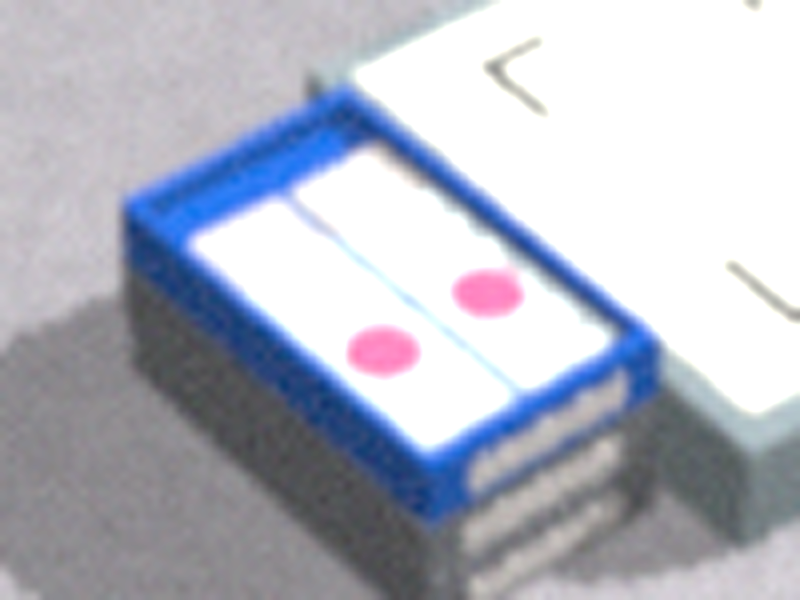

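```bash
python3 -m handwheel '[[0,-0.001,0,0,0,0,64],[0,-0.002,0,0,0,0,64],[0,-0.002,0,0,0,0,64],[0,-0.002,0,0,0,0,64]]';  python3 - <<'E'
from h import *
from bench import r
import cv2
n='scene';x0,y0,w,hh,f=210,195,100,75,8
g=lambda a:cv2.resize(a[y0:y0+hh,x0:x0+w],None,fx=f,fy=f,interpolation=cv2.INTER_CUBIC)
b=cv2.cvtColor(r.grab_frame(n)['img'],cv2.COLOR_RGB2BGR);cv2.imwrite('pics/full9.png',b)
q=lambda a:cv2.convertScaleAbs(g(a),alpha=1.4,beta=10)[250:,150:700]
cv2.imwrite('pics/a9.png',np.vstack([q(b)[:300],q(cv2.imread('pics/scene0.png'))[:300]]))
E
```

```text
t: 6.8
position: [567.0, 2.9, 26.9]
tool_rot: [3.14, 0.002, -2.825]
ft_force: [-0.6, 3.1, 2.5]
opening: 59.4
```

View pics/a9.png

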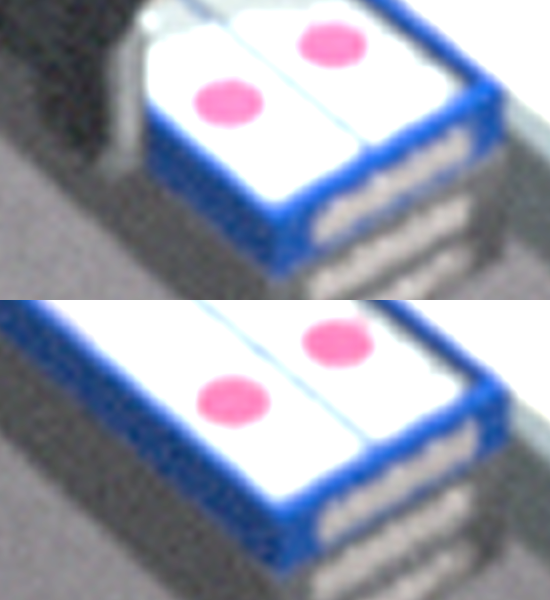

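```bash
python3 -m handwheel '[[0,0,0,0,0,0,68],[0,0,0,0,0,0,71],[0,0,0,0,0,0,74],[0,0,0,0,0,0,77],[0,0,0,0,0,0,77],[0,0,0,0,0,0,77]]';  python3 - <<'E'
from h import *
from bench import r
import cv2
o=r.get_obs();print(o['position'],o['tool_rot'],o['ft_force'])
b=cv2.cvtColor(r.grab_frame('scene')['img'],cv2.COLOR_RGB2BGR);cv2.imwrite('pics/full10.png',b)
ref=cv2.imread('pics/scene0.png')
def sh(x0,y0,x1,y1):
    A=cv2.cvtColor(ref,cv2.COLOR_BGR2GRAY).astype(np.float32)[y0:y1,x0:x1];B=cv2.cvtColor(b,cv2.COLOR_BGR2GRAY).astype(np.float32)[y0:y1,x0:x1]
    W=np.eye(2,3,dtype=np.float32);c,W=cv2.findTransformECC(A,B,W,cv2.MOTION_TRANSLATION,(3,200,1e-5));return W[:,2].round(2),round(c,3)
print('blue',sh(252,228,296,258)); print('mid label',sh(264,249,293,264)); print('bot',sh(264,257,292,272)); print('box',sh(300,220,360,250))
E
```

```text
t: 7.35
position: [566.5, 2.3, 26.6]
tool_rot: [3.14, 0.001, -2.825]
ft_force: [-0.1, -0.7, -0.5]
opening: 65.8
[566.50300094   2.29900585  26.55270681] [ 3.14046858e+00  9.35621270e-04 -2.82482107e+00] [-0.1284633  -0.65711511 -0.4756647 ]
blue (array([-0.55,  0.51], dtype=float32), 0.994)
mid label (array([-0.31,  0.35], dtype=float32), 0.85)
bot (array([0.11, 0.05], dtype=float32), 0.975)
box (array([0.01, 0.05], dtype=float32), 1.0)
```

```bash
python3 -m handwheel '[[0,0.001,-0.003,0,0,0,77],[0,0.001,-0.006,0,0,0,77],[0,0.001,-0.006,0,0,0,75],[0,0.001,-0.006,0,0,0,73],[0,0.001,-0.006,0,0,0,72],[0,0.001,-0.006,0,0,0,71],[0,0.001,-0.006,0,0,0,70],[0,0.001,-0.006,0,0,0,69],[0,0.001,-0.006,0,0,0,67],[0,0.001,-0.006,0,0,0,65],[0,0.001,-0.006,0,0,0,65]]';  python3 - <<'E'
from h import *
from bench import r
import cv2
o=r.get_obs();print(o['position'],o['tool_rot'],o['ft_force'])
b=cv2.cvtColor(r.grab_frame('scene')['img'],cv2.COLOR_RGB2BGR);cv2.imwrite('pics/full11.png',b)
cv2.imwrite('pics/a11.png',cv2.convertScaleAbs(cv2.resize(b[215:275,215:295],None,fx=10,fy=10,interpolation=cv2.INTER_CUBIC),alpha=1.5,beta=20))
E
```

```text
t: 8.32
position: [566.6, 3.5, 33.0]
tool_rot: [3.14, 0.002, -2.825]
ft_force: [-0.4, -1.2, 5.1]
opening: 59.5
[566.56660605   3.50569633  32.97409537] [ 3.14049077e+00  1.82472363e-03 -2.82465441e+00] [-0.39414715 -1.24676115  5.06721229]
```

View pics/a11.png

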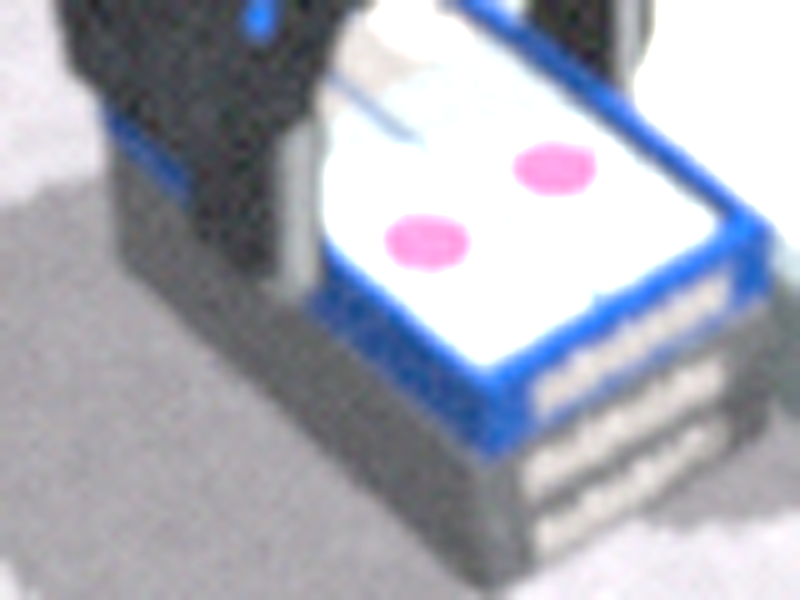

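```bash
python3 -m handwheel '[[0,0,-0.0003,0,0,0,64],[0,0,-0.0006,0,0,0,64],[0,0,-0.0006,0,0,0,64]]'; python3 -m handwheel '[[0,0,-0.0002,0,0,0,64],[0,0,-0.0002,0,0,0,64]]'
```

```text
t: 8.62
position: [566.1, 4.1, 33.1]
tool_rot: [3.14, 0.001, -2.824]
ft_force: [0.4, -0.2, -0.2]
opening: 59.3
t: 8.78
position: [565.9, 4.2, 33.2]
tool_rot: [3.139, 0.001, -2.824]
ft_force: [-0.4, -0.8, -1.7]
opening: 59.5
```

```bash
python3 -m handwheel '[[0,0.001,0,0,0,0,64],[0,0.002,0,0,0,0,64],[0,0.004,0,0,0,0,64],[0,0.006,0,0,0,0,64]]'; python3 -m handwheel '[[0,0.002,0,0,0,0,64],[0,0.004,0,0,0,0,64],[0,0.006,0,0,0,0,64],[0,0.006,0,0,0,0,64]]';  python3 - <<'E'
from h import *
from bench import r
import cv2
b=cv2.cvtColor(r.grab_frame('scene')['img'],cv2.COLOR_RGB2BGR);cv2.imwrite('pics/full12.png',b)
cv2.imwrite('pics/a12.png',cv2.convertScaleAbs(cv2.resize(b[215:275,215:295],None,fx=10,fy=10,interpolation=cv2.INTER_CUBIC),alpha=1.5,beta=20))
E
```

```text
t: 9.12
position: [564.4, 9.8, 33.5]
tool_rot: [3.14, 0.001, -2.824]
ft_force: [0.7, 0.2, -0.1]
opening: 59.3
t: 9.45
position: [562.4, 16.0, 33.6]
tool_rot: [3.14, 0.002, -2.824]
ft_force: [-0.4, -0.2, -0.3]
opening: 59.3
```

View pics/a12.png

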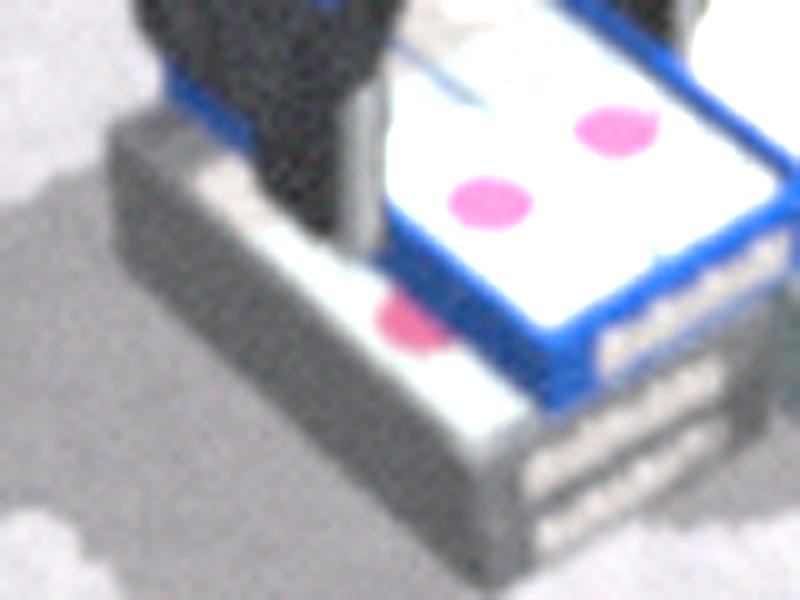

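```bash
python3 - <<'E'
import cv2
b=cv2.imread('pics/full12.png')
cv2.imwrite('pics/a12b.png',cv2.resize(b[195:270,215:315],None,fx=8,fy=8,interpolation=cv2.INTER_CUBIC))
E
```

```text
(no output)
```

View pics/a12b.png

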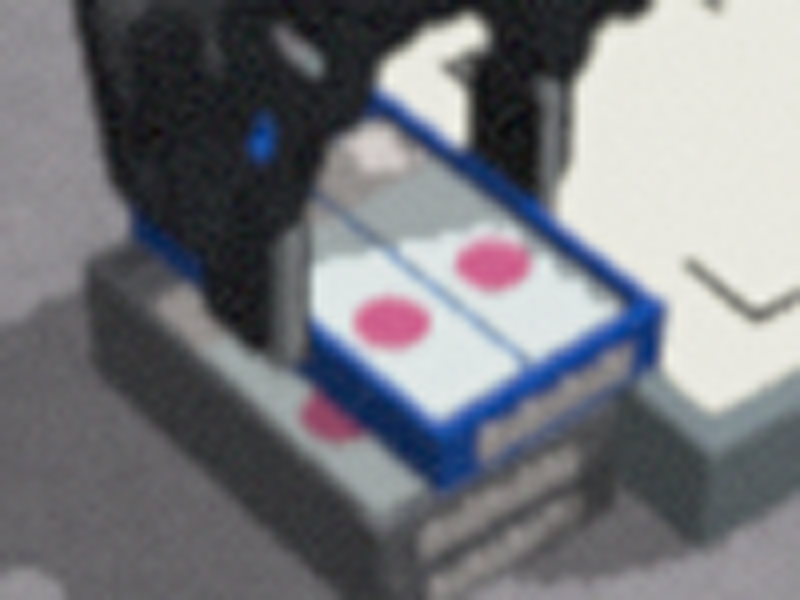

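```bash
python3 - <<'E'
from h import *
# dots lie on slides ~z 45; back-project on planes
def bp(px,z):
    K,R,t=C['scene'];d=R.T@np.linalg.inv(K)@np.r_[px,1];c=-R.T@t;return (c+d*(z-c[2])/d[2])[:2]
for dz in(0,.7):
  A=[bp(np.array(p)/8+[209.56,194.56],45) for p in((383,350),(488,293))]
  B=[bp(np.array(p)/8+[214.56,194.56],45+dz) for p in((392,323),(493,265))]
  for a,b in zip(A,B):print(dz,(b-a).round(2))
  d=np.mean(np.array(B)-A,0)
  c=np.array([565.4,5.7])+d;D=np.array([534.9,102.5])-c
  R=Ro.from_euler('xyz',[np.pi,0,.317+np.pi]);print(c,D,R.inv().apply([*D,0]).round(2))
E
```

```text
0 [-3.74 12.04]
0 [-4.45 11.84]
[561.30680597  17.63925632] [-26.40680597  84.86074368] [-1.36 88.86  0.  ]
0.7 [-3.04 11.74]
0.7 [-3.74 11.51]
[562.00796758  17.32624965] [-27.10796758  85.17375035] [-0.79 89.38  0.  ]
```

```bash
python3 -m handwheel '[[0,0.002,0,0,0,0,64],[0,0.005,0,0,0,0,64],[0,0.01,0,0,0,0,64],[0,0.015,0,0,0,0,64],[0,0.02,0,0,0,0,64],[0,0.025,0,0,0,0,64],[0,0.03,0,0,0,0,64],[0,0.035,0,0,0,0,64],[0,0.04,0,0,0,0,64],[0,0.044,0,0,0,0,64],[0,0.046,0,0,0,0,64],[0,0.047,0,0,0,0,64]]'; python3 -m handwheel '[[0,0.003,0,0,0,0.004,64],[0,0.007,0,0,0,0.008,64],[0,0.012,0,0,0,0.013,64],[0,0.017,0,0,0,0.018,64],[0,0.022,0,0,0,0.023,64],[0,0.027,0,0,0,0.028,64],[0,0.032,0,0,0,0.033,64],[0,0.036,0,0,0,0.038,64],[-0.001,0.039,0,0,0,0.042,64],[-0.001,0.041,0,0,0,0.044,64],[-0.001,0.042,0,0,0,0.044,64],[-0.001,0.042,0,0,0,0.044,64]]';  python3 - <<'E'
from h import *
from bench import r
import cv2
b=cv2.cvtColor(r.grab_frame('scene')['img'],cv2.COLOR_RGB2BGR);cv2.imwrite('pics/full13.png',b)
cv2.imwrite('pics/a13.png',cv2.resize(b[165:270,225:365],None,fx=5.7,fy=5.7,interpolation=cv2.INTER_CUBIC))
E
```

```text
t: 10.5
position: [547.9, 60.4, 33.6]
tool_rot: [3.14, 0.002, -2.824]
ft_force: [-0.4, 0.5, -1.2]
opening: 59.3
t: 11.5
position: [535.8, 100.3, 33.7]
tool_rot: [3.14, 0.002, -2.868]
ft_force: [0.5, -0.5, -0.7]
opening: 59.2
```

View pics/a13.png

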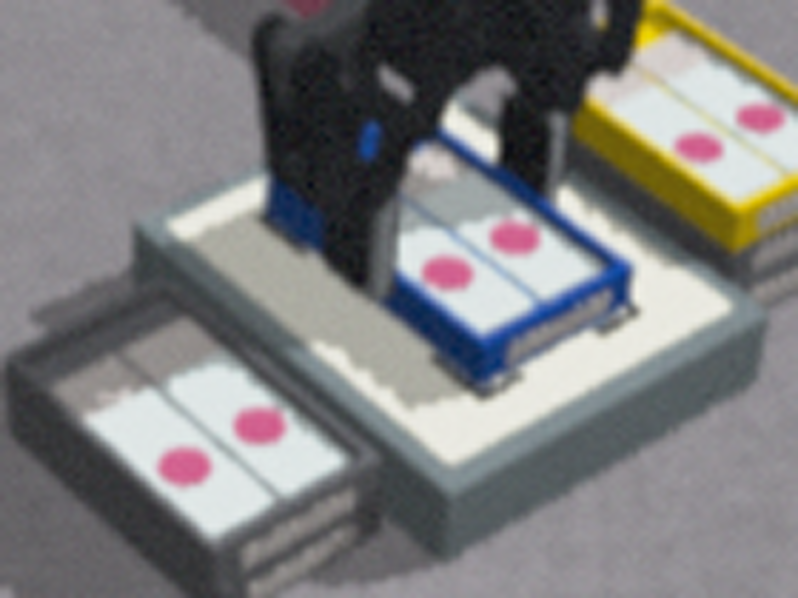

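```bash
python3 -m handwheel '[[0,0,0.001,0,0,0,64],[0,0,0.002,0,0,0,64],[0,0,0.0025,0,0,0,64],[0,0,0.0025,0,0,0,64]]'; python3 - <<'E'
from h import *
from bench import r
import cv2
b=cv2.cvtColor(r.grab_frame('scene')['img'],cv2.COLOR_RGB2BGR);cv2.imwrite('pics/full14.png',b)
x0,y0,f=255,180,10
a=cv2.resize(b[y0:y0+60,x0:x0+80],None,fx=f,fy=f,interpolation=cv2.INTER_CUBIC)
for z,l in((46,1),(30,1)):
    cv2.polylines(a,[((proj('scene',rect(534.9,102.5,.273,100,60,z))+.5-[x0,y0])*f-.5).round().astype(int)],True,(0,0,255),1)
cv2.imwrite('pics/a14.png',a)
E
```

```text
t: 11.88
position: [535.8, 99.8, 31.1]
tool_rot: [3.14, 0.001, -2.869]
ft_force: [0.1, 0.2, -1.7]
opening: 59.2
```

View pics/a14.png

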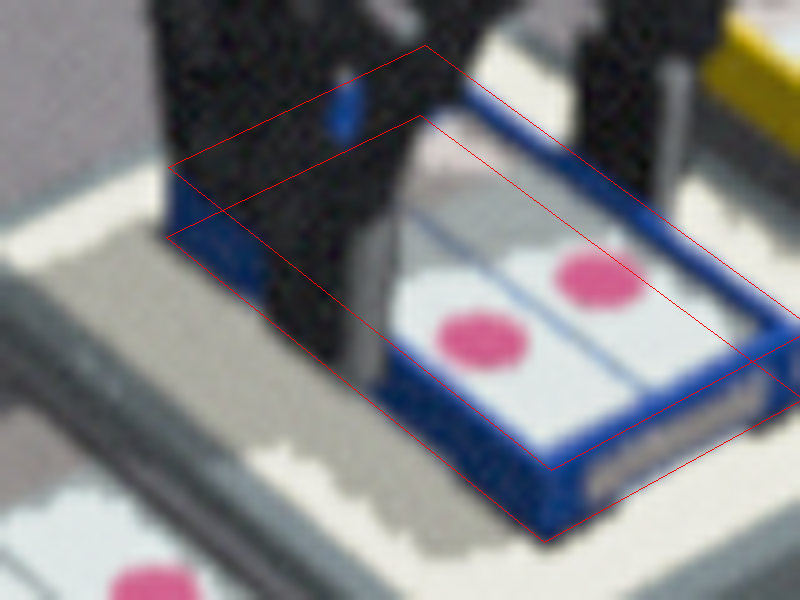

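```bash
python3 -m handwheel '[[0,0,0.0004,0,0,0,64],[0,0,0.0004,0,0,0,64],[0,0,0.0004,0,0,0,64]]'
```

```text
t: 12.18
position: [535.9, 100.0, 31.0]
tool_rot: [3.14, 0.002, -2.869]
ft_force: [-1.8, -0.0, 2.9]
opening: 59.4
```

```bash
python3 -m handwheel '[[0,0,0,0,0,0,66],[0,0,0,0,0,0,69],[0,0,0,0,0,0,72],[0,0,0,0,0,0,75],[0,0,0,0,0,0,77],[0,0,0,0,0,0,77],[0,0,-0.004,0,0,0,77],[0,0,-0.015,0,0,0,77],[0,0,-0.04,0,0,0,77],[0,0,-0.08,0,0,0,77],[0,0,-0.12,0,0,0,77],[0,0,-0.15,0,0,0,77]]'; python3 -m handwheel '[[0,0.03,-0.03,0,0,0,77],[0,0.07,-0.05,0,0,0,77],[0,0.11,-0.05,0,0,0,77],[0,0.15,-0.05,0,0,0,77],[0,0.19,-0.05,0,0,0,77],[0,0.23,-0.05,0,0,0,77],[0,0.27,-0.05,0,0,0,77],[0,0.3,-0.05,0,0,0,77],[0,0.3,-0.05,0,0,0,77],[0,0.3,-0.05,0,0,0,77]]'; python3 - <<'E'
from h import *
from bench import r
import cv2
for n,(x0,y0,w,hh,f) in {'top':(150,115,150,100,5.33333),'scene':(220,160,160,120,5)}.items():
    b=cv2.cvtColor(r.grab_frame(n)['img'],cv2.COLOR_RGB2BGR);cv2.imwrite(f'pics/{n}15.png',b)
    a=cv2.resize(b[y0:y0+hh,x0:x0+w],None,fx=f,fy=f,interpolation=cv2.INTER_CUBIC)
    for R in (rect(534.9,102.5,.273,100,60,46),rect(565.4,5.7,.317,100,60,32),rect(508.1,203.1,.23,100,60,48)):
        p=(proj(n,R)+.5-[x0,y0])*f-.5
        cv2.polylines(a,[p.round().astype(int)],True,(0,0,255),1)
    cv2.imwrite(f'pics/{n}15o.png',a)
E
```

```text
t: 13.18
position: [536.4, 100.0, 184.7]
tool_rot: [3.14, 0.005, -2.868]
ft_force: [0.7, 0.5, 0.4]
opening: 65.5
t: 14.02
position: [453.1, 390.8, 232.0]
tool_rot: [3.139, 0.002, -2.864]
ft_force: [0.5, 0.6, -0.3]
opening: 65.5
```

View pics/top15o.png

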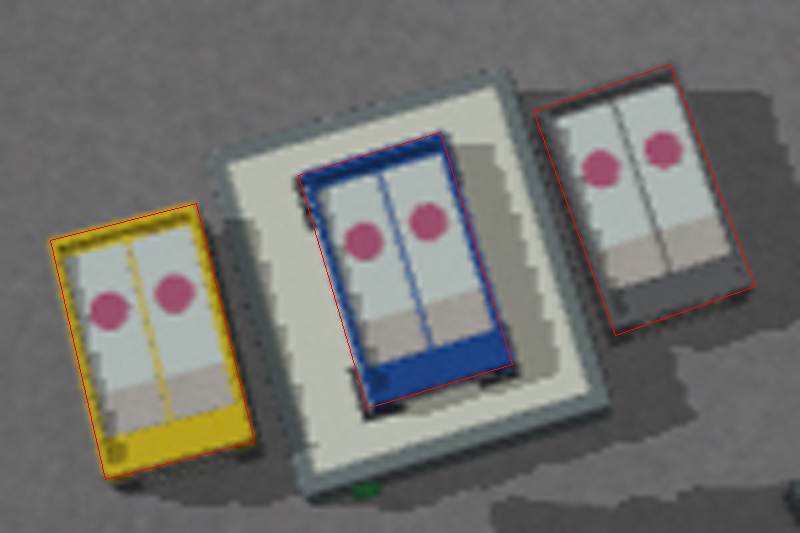

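View pics/scene15o.png

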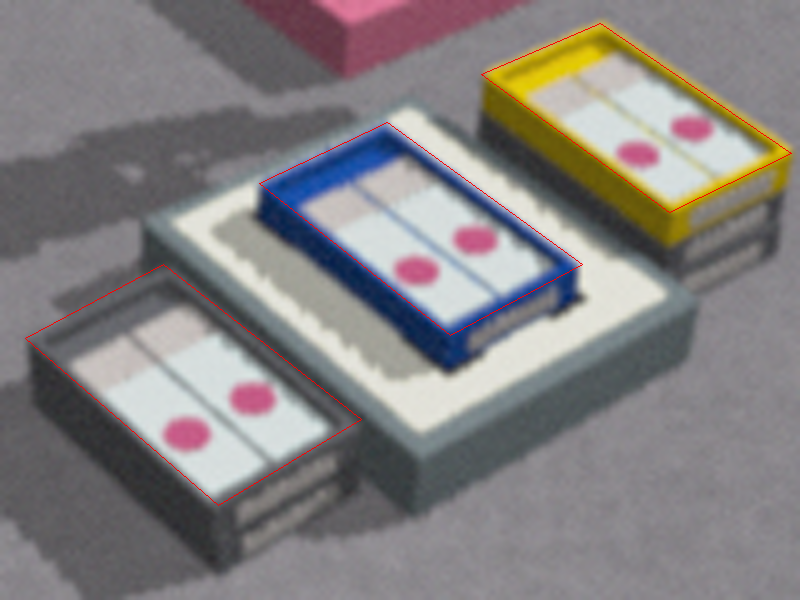

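```bash
python3 - <<'E'
from bench import r
o=r.get_obs();print(o['t'],o['qvel'].round(3),o['ft_force']);print(r.job_done())
E
```

```text
14.1167 [ 0.022 -0.001  0.01   0.005 -0.003 -0.004 -0.002] [ 0.69672801 -0.5886987   0.50750149]
the job is handed in; nothing more can be done
None
```

The blue carrier now lies flat and square on the outline of the smaller white light box, released, with the robot clear; I handed in at 14.1 s. One thing went wrong on the way: the grey carrier beneath it was moved and put back, so it did not stay untouched.

- **Slide:** I gripped blue lightly and took it sideways nearly level. It hung in the grip a few tenths of a millimetre up, by my estimate. I then set it down about 2.5 mm onto the panel.
- **What failed:** my first grip was too low and held the grey carrier under blue as well. Both slid about 6 mm until the grey one stopped against the box, with about 51 N at the wrist. I carried both back, released, regripped about 6 mm higher, and the grey one then stayed still.
- **Last checks:** after I backed away, blue matched the fitted target in both cameras to about 1 mm. The yellow carrier matched its starting fit. In an earlier image comparison the bottom grey carrier had not moved. The grey carrier under blue is back within roughly 1 mm of its start, not exactly on it.

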